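Stop the parts washer and crack its stuck lid

TASK

Stop the bench-top parts washer: push its mushroom stop button in until it catches, then twist the button clockwise so that it springs back out and the lid lock gets its power back; leave the lid shut until then. Then take the lid by its bar handle, break it free of the sticky gasket without swinging it wide, and hold it ajar, about 5 cm at the front edge, to let the steam out. Finish while still holding the lid there, with everything else on the bench left where it is.

Things in the scene. Friction and masses are not known exactly. Their poses are not given: they have to be found in the camera images.
- washer: Bench-top parts washer, painted steel, fixed; place and yaw vary. Origin: centre of the tank's underside; x from its front (robot side) to the hinge at the back, y to its left, z up. Tank 320 (x) x 340 (y) mm, 200 mm high under the lid; control console on its right (-y) side. A drain cock sticks out 35 mm at the front left, 45 mm above the bench
- console (a point): Centre of the console's level deck, 300 (x) x 150 (y) mm, 185 mm above the bench; axes as the washer's. On the deck, x from here: stop button at -90 mm; start button and lamp at -22 mm, 45 mm to either side, under 11 mm high; timer dial at +20 mm, 24 mm high; lid lock box at +45 mm on the left edge; a loose jar at +85 to +115 mm; a loose socket by the stop button
- stop_top (a point): Top centre of the stop button: a round mushroom head, axis vertical, 40 mm across, 18 mm thick, its top 38 mm above the deck when out; it sinks up to 7 mm. Below it is a collar plate 60 mm across, 3 mm thick. Press it from above with closed fingers; grip it by its rim from above, fingers roughly along the washer's x (the shut lid's edge is 79 mm away in +y)
- stop_press (a joint): How far the stop button is pushed in, m: 0 out, 0.007 bottomed. A spring resists with 3 N at first, about 6 N at the catch at 0.0045; pushed on to the bottom (10 N is plenty) and let go, it stays latched at about 0.0045 until it is twisted, then springs back to 0
- stop_turn (a joint): Twist of the button's head, rad: 0 at rest, grows clockwise seen from above, stop at 1.0. The latch frees from about 0.5 on (twist 0.7 to 0.9, under 0.1 N m); the head springs out at once, or when the grip on it is eased. A weak spring turns it slowly back afterwards
- lid_handle (a point): Middle of the lid's bar handle: a level round bar 14 mm thick, 130 mm long along the washer's y, on two posts 116 mm apart, 38 mm above the lid's flat top, 251 mm above the bench with the lid shut. It moves on an arc about the hinge line at the back, 300 mm behind it (washer's +x) and 46 mm below it. Pinch it from above, fingers along the washer's x, with a firm grip (50 N)
- lid (a joint): Opening angle of the lid, rad: 0 shut, grows as its front edge (336 mm from the hinge) rises; 0.15 is 50 mm there. About 0.75 kg, steel, 340 x 356 mm. The gasket clings: lifting at the handle takes 14 to 20 N at the peak, in the first 0.01 rad, then lets go suddenly; beyond 0.025 only the lid's weight is left, about 4 N at the handle, and it falls shut if let go
- jar: Closed glass screw jar with steel cap, 52 mm across, 62 mm high, standing on the rear of the washer's console deck. Leave alone; origin at the centre of its underside
- spray_can: Spray can, 66 mm across, 200 mm high, standing on the bench left of the washer. Leave alone; origin at the centre of its underside
- mug: White mug, 80 mm across, 90 mm high, on the bench at the left. Leave alone; origin at the centre of its underside
- brake_drum: Dark steel brake drum, 140 mm across, 60 mm high, lying on the bench left of the washer. Leave alone; origin at the centre of its underside
- wrench: Wrench lying on the bench at the right. Leave alone; origin at the centre of its underside
- tray: Grey two-part tray, 160 x 120 x 40 mm, on the bench right of the washer. Leave alone; origin at the centre of its underside
- socket: Steel wrench socket, 26 mm across, 32 mm high, standing on the console deck near its right edge, about 60 mm from the stop button's axis. Leave alone; origin at the centre of its underside

How it is judged:
By the outcome, as a careful person would: the job done as asked, in the order asked, and still so for the second after the job is handed in, while the arm keeps its last pose, push and grip.
It also fails if it takes over 58 s, if anything falls off the work surface, if the arm or the gripper's body presses on something with over 40 N, if the wrist force passes 120 N, or if a joint passes its speed limit or range.

ROBOT

A 6-joint arm with a two-finger parallel gripper is mounted at the origin on the work surface. World frame = base frame: x ahead of the robot, y to its left, z up, the work surface at z = 0. Lengths are in m, angles in rad, forces in N, time in s.
With the tool pointing down it reaches from about 0.35 to 0.85 m from the base axis. Payload 8.1 kg.
Tool frame: the origin (TCP) lies at the centre of the arm's flange, where the gripper is bolted on; the fingertips stand 186 mm ahead of it and the grasp point (between the pads) lies 167 mm ahead of it; z points along the fingers, y is the line along which they close (so a half turn about z gives the same grasp; the last joint's range is limited). The gripper opens to 93 mm and grips with 3 to 60 N. Pads are 15 mm wide; open, the fingers measure 128 mm over their backs; the gripper's body (75 mm by 188 mm) begins 65 mm behind the grasp point.
Start: joints at [1.223, 0.13, 1.488, -0, 1.523, -0.085], TCP at [0.156, 0.579, 0.405] pointing down, gripper open.
Joint ranges: [-2.96, 2.96], [-0.89, 2.26], [0.02, 2.5], [-1.34, 4.48], [0, 2.73], [-2.66, 2.66]. Speed limits (rad/s): [2.39, 2.39, 2.79, 3.14, 3.14, 3.14].

INTERFACE

Orientations are given as a rotation vector (axis times angle).
In Python, from plant import robot gives the robot as it stands.
- The arm moves only by the tool apply_moves, never from a script. Its argument "series" is a list of rows, each a list of 2 entries, a list of its own where there are three numbers: the shift along the tool's x, y, z in mm, then the turn, a rotation vector about the tool's x, y, z in rad. A call has 1 to 12 rows; each row shifts and turns the commanded pose from where the row before left it, along the tool's axes as they then stand; what a row does not reach is not made up. A row lasts 1/12 s, in which the tool goes at most 41.7 mm and 7.16 degrees, less where a joint would pass 70% of its speed; a pose out of reach is approached as far as the arm can. A call is refused whole if a number of a shift passes 41.7 or a number of a turn 0.125, either way. A call with a gripper value outside its range is refused whole. "claw" is the opening, from 0 (shut) to 1 (fully open), set as the call begins (left out, the last holds). The fingers move at their own pace and stop on an object; "newtons" is the grip in N (left out, the last holds). Time passes only in rows, so rows that do not move let the fingers close. It gives the time, the measured TCP pose, the force, the opening and the grip force at its end, in the units of the state.
- robot.read_state(): the state, without advancing time (a new reading comes with each control period).
- robot.read_camera(name): name is "side" or "top" or "wrist"; returns (picture, depth): 480x640x3 uint8, blue, green, red; 480x640 float32, m along the optical axis (not along the pixel's ray), 0 where there is no reading.
- robot.calibration(name): a dict with "fx", "fy", "cx", "cy" (pixels), "extrinsics" (4x4, takes a point from world to camera coordinates). Camera axes: x right, y down, z forward; pixel columns grow to the right and rows downward; lengths in m; the calibration is good to about 2 mm. The wrist camera is an equidistant fisheye: a pixel r from the principal point sees the ray r / f radians off the axis. A picture is of the moment at which its call begins: read the wrist's pose just before it. calibration takes no time and is no camera call; for the wrist camera it gives the pose at the moment of the call.
- robot.close_job(): hands the job in; it is judged then, once.
The state is a dict: "t": time; "q": joint angles; "dq": joint speeds; "joint_torque": joint torques, N m; "tool_pos": TCP position; "orientation": TCP orientation; "force": force on the tool from outside, world axes, zero at the start; "wrist_torque": the same for the moment, N m; "opening": finger opening in m; "gripper_force": force on a finger pad.
Only numpy, scipy, OpenCV 4.12 (cv2) and the standard library are available. Lean on these libraries where they do the work, as an engineer would, in place of code of your own. Each camera call takes 0.05 s, during which the arm holds its last target. There are 200 camera calls.

## Working session

There is one attempt and no reset: what is moved stays moved. The work goes in short steps, Python scripts to look and compute and a tool call to move; the robot and the scene stay as the last step left them, time stands still between calls to the robot, and variables do not carry over. Pictures are saved under pics/ and viewed, at most 10 in all, crops included, and the job is handed in when it is done.

Besides the shell and the picture viewer there is one more tool, called after "Call:" as name(argument=value, ...) on one line, values as JSON. apply_moves: Moves the arm, as the interface text tells. Its arguments: {"type":"object","properties":{"series":{"type":"array"},"claw":{"type":"number"},"newtons":{"type":"number"}},"required":["series"]}

```bash
ls; mkdir -p pics
cat > h.py <<'E'
import numpy as np,cv2
from plant import robot
from scipy.spatial.transform import Rotation as R
def cloud(n):
    im,d=robot.read_camera(n);c=robot.calibration(n);E=np.array(c["extrinsics"])
    v,u=np.mgrid[0:480,0:640]
    P=np.stack([(u-c["cx"])/c["fx"]*d,(v-c["cy"])/c["fy"]*d,d],-1)
    W=(P-E[:3,3])@E[:3,:3]
    W[d==0]=np.nan
    return im,d,W
E
python3 - <<'E'
from h import *
s=robot.read_state();print({k:np.round(v,3) for k,v in s.items()})
for n in("top","side"):
    im,d,W=cloud(n);np.save(n+".npy",W);cv2.imwrite(f"pics/{n}0.png",im)
    print(n,np.round(-np.array(robot.calibration(n)["extrinsics"])[:3,:3].T@np.array(robot.calibration(n)["extrinsics"])[:3,3],3),(d>0).mean())
E
```

```text
pics
{'t': np.float64(0.0), 'q': array([ 1.223,  0.131,  1.489, -0.   ,  1.523, -0.085]), 'dq': array([ 0.002,  0.001, -0.   ,  0.001, -0.001, -0.   ]), 'joint_torque': array([-2.0000e-03, -5.5984e+01, -4.9176e+01,  7.7000e-02,  3.5000e-02,
       -0.0000e+00]), 'tool_pos': array([0.156, 0.579, 0.404]), 'orientation': array([-4.120e-01, -3.114e+00,  3.000e-03]), 'force': array([0.233, 0.21 , 0.423]), 'wrist_torque': array([-0.071,  0.008,  0.026]), 'gripper_force': np.float64(0.0), 'opening': np.float64(0.093)}
top [0.339 0.022 1.449] 0.9958723958333333
side [ 1.154 -0.625  1.038] 0.995927734375
```

View pics/top0.png

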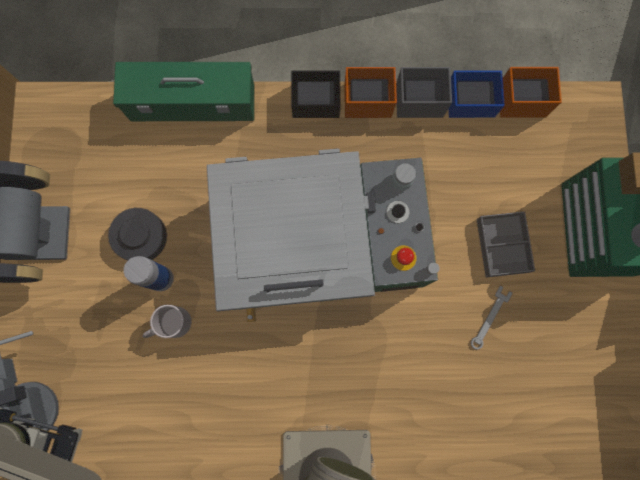

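View pics/side0.png

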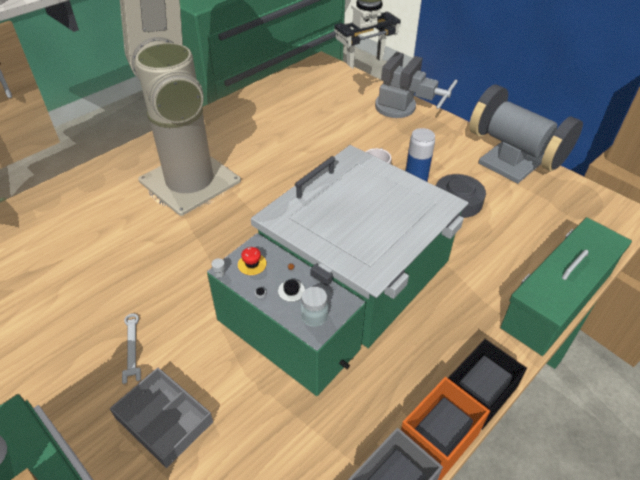

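The top view shows the red stop button at (404,257), handle bar at (293,286), socket at (433,270) and jar at (404,175). The side view shows the same items: button at (251,256), socket at (218,267), handle at (317,177).

Run:
```python
from h import *
for n in("top","side"):
    W=np.load(n+".npy");im=cv2.imread(f"pics/{n}0.png").astype(int);z=W[...,2];x=W[...,0]
    b,g,r=im[...,0],im[...,1],im[...,2]
    box=(x>0.2)&(x<.9)&(abs(W[...,1])<.35)
    lid=box&(z>.2)&(z<.222)&(b>100)
    k=cv2.morphologyEx(lid.astype(np.uint8),cv2.MORPH_OPEN,np.ones((5,5)))==1
    (c,wh,a)=cv2.minAreaRect((W[k][:,:2]*1000).astype(np.float32));print(n,"lid",c,wh,a,"z",np.median(z[k]))
    hd=box&(z>.240)&(z<.262)&(W[...,1]>-.02);P=W[hd];
    c,wh,a=cv2.minAreaRect((P[:,:2]*1000).astype(np.float32));print(" handle",hd.sum(),c,wh,a,np.percentile(P[:,2],[50,95]))
    m=P[:,:2].mean(0);print("  mean",m,"dir",np.degrees(np.arctan2(*np.linalg.svd(P[:,:2]-m,full_matrices=False)[2][0][::-1])))
    red=box&(r>120)&(g<70)&(b<70)
    P=W[red];print(" red",red.sum(),P.mean(0),np.percentile(P[:,2],[5,50,95]))
    t=red&(z>np.percentile(P[:,2],95)-.005);print("  redtop",t.sum(),W[t].mean(0),np.ptp(W[t],axis=0))
    (c,wh,a)=cv2.minAreaRect((W[t][:,:2]*1000).astype(np.float32));print("  rect",c,wh)
    ye=box&(r>150)&(g>120)&(b<80);P=W[ye];print(" yellow",ye.sum(),cv2.minEnclosingCircle((P[:,:2]*1000).astype(np.float32)),np.median(P[:,2]))
W=np.load("top.npy")
for u,v in((404,257),(433,270),(404,175),(293,286),(433,269),(429,278)):print(u,v,np.round(W[v,u],3))
```

```text
top lid (600.2086791992188, 6.3807373046875) (352.020263671875, 505.5405578613281) 5.215337753295898 z 0.21540372252872123
 handle 372 (453.2262878417969, 68.63892364501953) (14.66724967956543, 128.75106811523438) 4.875386714935303 [0.25697093 0.26075751]
  mean [0.45251732 0.06877856] dir 94.93459545981833
 red 192 [ 0.51958466 -0.18244849  0.22275679] [0.21835959 0.22276035 0.2267767 ]
  redtop 128 [ 0.51989208 -0.1831399   0.22414971] [0.03409311 0.0345     0.00656351]
  rect (519.42822265625, -183.4483642578125) (33.258827209472656, 31.693012237548828)
 yellow 104 ((369.1744384765625, 25.399520874023438), 283.96826171875) 0.18933929271927455
side lid (598.0787353515625, 7.768951416015625) (354.90704345703125, 510.30126953125) 5.575936794281006 z 0.21306404466186185
 handle 307 (452.4974365234375, 67.43243408203125) (15.529529571533203, 130.18923950195312) 5.482547283172607 [0.25426197 0.25768368]
  mean [0.45487733 0.06455119] dir -85.0149358979095
 red 218 [ 0.52537217 -0.1854416   0.21790908] [0.20896929 0.21908717 0.22310576]
  redtop 125 [ 0.52198411 -0.18390335  0.22093134] [0.03469406 0.03829708 0.00776433]
  rect (523.8099365234375, -184.4856719970703) (36.659915924072266, 31.793766021728516)
 yellow 220 ((520.0137939453125, -183.50546264648438), 28.871463775634766) 0.18680550753317662
404 257 [ 0.516 -0.179  0.225]
433 270 [ 0.486 -0.244  0.219]
404 175 [ 0.699 -0.181  0.251]
293 286 [0.45  0.07  0.259]
433 269 [ 0.489 -0.244  0.219]
429 278 [ 0.472 -0.242  0.185]
```

Call:
apply_moves(series=[[[0, 0, -12.5], [0, 0, 0.122]], [[0, 0, -12.5], [0, 0, 0.122]], [[0, 0, -12.5], [0, 0, 0.122]], [[0, 0, -12.5], [0, 0, 0.122]], [[0, 0, -12.5], [0, 0, 0.122]], [[0, 0, -12.5], [0, 0, 0.122]], [[0, 0, -12.5], [0, 0, 0.122]], [[0, 0, -12.5], [0, 0, 0.122]], [[0, 0, -12.5], [0, 0, 0.122]], [[0, 0, -12.5], [0, 0, 0.122]]], claw=0.7, newtons=20)

```text
t: 0.93
tool_pos: [0.1558, 0.5793, 0.5297]
orientation: [2.128, 2.31, -0.002]
force: [0.0, -0.2, -0.4]
opening: 0.0653
gripper_force: 0.0
```

Call:
apply_moves(series=[[[-33, 12.3, 0], [0, 0, 0]], [[-33, 12.3, 0], [0, 0, 0]], [[-33, 12.3, 0], [0, 0, 0]], [[-33, 12.3, 0], [0, 0, 0]], [[-33, 12.3, 0], [0, 0, 0]], [[-33, 12.3, 0], [0, 0, 0]], [[-33, 12.3, 0], [0, 0, 0]], [[-33, 12.3, 0], [0, 0, 0]], [[-33, 12.3, 0], [0, 0, 0]], [[-33, 12.3, 0], [0, 0, 0]], [[-33, 12.3, 0], [0, 0, 0]], [[-33, 12.3, 0], [0, 0, 0]]])

```text
t: 1.93
tool_pos: [0.3378, 0.1963, 0.5295]
orientation: [-2.121, -2.317, 0.0]
force: [0.9, 0.0, 0.0]
opening: 0.0654
gripper_force: 0.0
```

Call:
apply_moves(series=[[[-33, 12.3, 0], [0, 0, 0]], [[-33, 12.3, 0], [0, 0, 0]], [[-33, 12.3, 0], [0, 0, 0]], [[-33, 12.3, 0], [0, 0, 0]], [[-33, 12.3, 0], [0, 0, 0]], [[-33, 12.3, 0], [0, 0, 0]], [[-33, 12.3, 0], [0, 0, 0]], [[-33, 12.3, 0], [0, 0, 0]], [[-33, 12.3, 0], [0, 0, 0]], [[-33, 12.3, 0], [0, 0, 0]], [[-33, 12.3, 0], [0, 0, 0]], [[-33, 12.3, 0], [0, 0, 0]]])

```text
t: 2.93
tool_pos: [0.5199, -0.1854, 0.5292]
orientation: [-2.122, -2.316, 0.0]
force: [0.6, -0.0, 0.1]
opening: 0.0649
gripper_force: 0.0
```

```bash
cat >> h.py <<'E'
def wrist():
    c=robot.calibration("wrist");s=robot.read_state();im,d=robot.read_camera("wrist");return im,d,c,s
def ray(c,u,v):
    E=np.array(c["extrinsics"]);a=np.stack([(np.asarray(u)-c["cx"])/c["fx"],(np.asarray(v)-c["cy"])/c["fy"]],-1)
    th=np.linalg.norm(a,axis=-1,keepdims=True);D=np.concatenate([a/np.maximum(th,1e-9)*np.sin(th),np.cos(th)],-1)
    return -E[:3,:3].T@E[:3,3],D@E[:3,:3]
def onz(c,u,v,z):
    o,D=ray(c,u,v);return o+D*((z-o[2])/D[...,2])[...,None]
def redtop(im,c,z):
    i=im.astype(int);m=((i[...,2]>100)&(i[...,1]<70)&(i[...,0]<70)).astype(np.uint8)
    n,l,st,ce=cv2.connectedComponentsWithStats(m);k=1+st[1:,4].argmax()
    v,u=np.nonzero(l==k);P=onz(c,u,v,z)[:,:2];(cc,r)=cv2.minEnclosingCircle((P*1000).astype(np.float32))
    return ce[k],cc,r,P.mean(0)
E
python3 - <<'E'
from h import *
im,d,c,s=wrist();cv2.imwrite("pics/w1.png",im)
T=R.from_rotvec(s["orientation"]).as_matrix();print(np.round(s["tool_pos"],4),np.round(T,3),"cam",np.round(ray(c,0.,0.)[0],3))
for z in(.223,.214):print(redtop(im,c,z))
E
```

```text
[ 0.5199 -0.1854  0.5292] [[-0.088  0.996 -0.001]
 [ 0.996  0.088  0.   ]
 [ 0.    -0.001 -1.   ]] cam [ 0.514 -0.111  0.509]
(array([319.03834632, 228.84301977]), (520.1782836914062, -178.55001831054688), 19.47275733947754, array([ 0.52029233, -0.17888973]))
(array([319.03834632, 228.84301977]), (520.3794555664062, -180.66720581054688), 20.085601806640625, array([ 0.52049705, -0.1810176 ]))
```

View pics/w1.png

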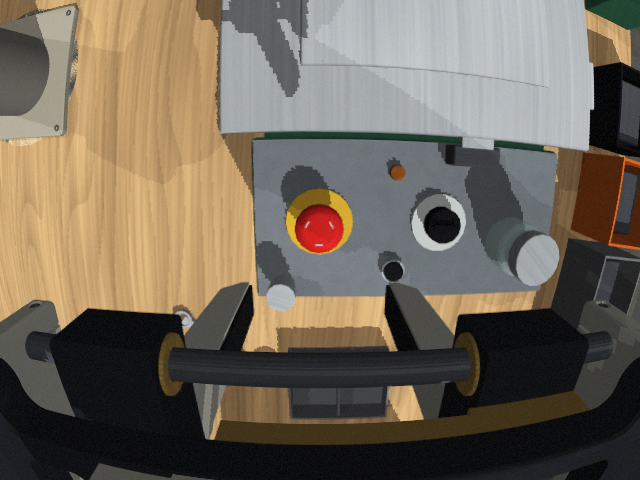

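The wrist view shows the button at (319,229) with the socket at (282,298), clear of the finger line. I press with the fingers closed.

Call:
apply_moves(series=[[[3.3, 0.9, 15], [0, 0, 0]], [[0, 0, 20], [0, 0, 0]], [[0, 0, 20], [0, 0, 0]], [[0, 0, 20], [0, 0, 0]], [[0, 0, 15], [0, 0, 0]], [[0, 0, 10], [0, 0, 0]], [[0, 0, 10], [0, 0, 0]], [[0, 0, 3], [0, 0, 0]], [[0, 0, 2], [0, 0, 0]], [[0, 0, 2], [0, 0, 0]], [[0, 0, 0], [0, 0, 0]]], claw=0)

```text
t: 3.9
tool_pos: [0.5203, -0.1803, 0.4133]
orientation: [2.121, 2.316, 0.001]
force: [-0.6, -0.1, -0.5]
opening: 0.0007
gripper_force: 0.0
```

Call:
apply_moves(series=[[[0, 0, 1.5], [0, 0, 0]], [[0, 0, 1.5], [0, 0, 0]], [[0, 0, 1], [0, 0, 0]], [[0, 0, 0], [0, 0, 0]]])

```text
t: 4.23
tool_pos: [0.5202, -0.1802, 0.4091]
orientation: [2.121, 2.317, 0.0]
force: [0.4, 0.2, 3.3]
opening: 0.0
gripper_force: 1.3
```

Call:
apply_moves(series=[[[0, 0, 1.5], [0, 0, 0]], [[0, 0, 1.5], [0, 0, 0]], [[0, 0, 1.5], [0, 0, 0]], [[0, 0, 0], [0, 0, 0]]])

```text
t: 4.57
tool_pos: [0.5202, -0.1803, 0.4046]
orientation: [2.121, 2.316, 0.0]
force: [-0.3, -0.8, 3.7]
opening: 0.0006
gripper_force: 2.4
```

Call:
apply_moves(series=[[[0, 0, 1], [0, 0, 0]], [[0, 0, 1], [0, 0, 0]], [[0, 0, 0], [0, 0, 0]]])

```text
t: 4.82
tool_pos: [0.5202, -0.1803, 0.4027]
orientation: [2.121, 2.316, 0.0]
force: [-0.7, -0.2, 5.4]
opening: 0.0003
gripper_force: 2.8
```

Call:
apply_moves(series=[[[0, 0, 0.5], [0, 0, 0]], [[0, 0, 0.5], [0, 0, 0]], [[0, 0, 0.5], [0, 0, 0]], [[0, 0, 0], [0, 0, 0]]])

```text
t: 5.15
tool_pos: [0.5203, -0.1803, 0.402]
orientation: [2.121, 2.316, 0.001]
force: [-2.6, 1.3, 8.5]
opening: 0.0
gripper_force: 4.4
```

Call:
apply_moves(series=[[[0, 0, 0.5], [0, 0, 0]], [[0, 0, 0.5], [0, 0, 0]], [[0, 0, 0], [0, 0, 0]]])

```text
t: 5.4
tool_pos: [0.5203, -0.1803, 0.4019]
orientation: [2.12, 2.315, 0.001]
force: [-3.9, 1.6, 13.5]
opening: 0.0005
gripper_force: 6.8
```

Call:
apply_moves(series=[[[0, 0, -5], [0, 0, 0]], [[0, 0, -15], [0, 0, 0]], [[0, 0, -20], [0, 0, 0]], [[0, 0, -10], [0, 0, 0]], [[0, 0, 0], [0, 0, 0]]])

```text
t: 5.82
tool_pos: [0.5206, -0.1804, 0.4524]
orientation: [2.119, 2.314, 0.002]
force: [-0.3, -0.4, 0.7]
opening: 0.0004
gripper_force: 0.0
```

Call:
apply_moves(series=[[[0, 0, 0], [0, 0, 0]], [[0, 0, 0], [0, 0, 0]], [[0, 0, 0], [0, 0, 0]], [[0, 0, 0], [0, 0, 0]]], claw=0.72)

```text
t: 6.15
tool_pos: [0.5199, -0.1801, 0.4484]
orientation: [-2.12, -2.316, 0.001]
force: [-0.1, -0.6, -0.4]
opening: 0.0227
gripper_force: 0.0
```

Run:
```python
from h import *
im,d,c,s=wrist();cv2.imwrite("pics/w2.png",im);print(np.round(s["tool_pos"],4),s["opening"],s["force"])
for z in(.216,.2095):print(redtop(im,c,z))
E=np.array(c["extrinsics"])
i=im.astype(int);m=((i[...,2]>100)&(i[...,1]<70)&(i[...,0]<70))
def zz(m):
    v,u=np.nonzero(m);o,D=ray(c,u,v);ax=E[2,:3];return (o+D*(d[v,u]/(D@ax))[:,None])
P=zz(m);print(np.percentile(P[:,2],[50,90,98]))
y=(i[...,2]>150)&(i[...,1]>120)&(i[...,0]<80);P=zz(y);print("yel",y.sum(),np.percentile(P[:,2],[5,50,95]))
im,d,W=cloud("side");i=im.astype(int);m=((i[...,2]>120)&(i[...,1]<70)&(i[...,0]<70))&(W[...,0]<.9)&(abs(W[...,1])<.35)
print(m.sum(),np.percentile(W[m][:,2],[5,50,95]))
```

```text
[ 0.5199 -0.1801  0.4484] 0.022749803992679004 [-0.0948731  -0.58332919 -0.39244303]
(array([318.88035961, 265.45401107]), (520.155517578125, -178.52545166015625), 20.215770721435547, array([ 0.52027063, -0.17875924]))
(array([318.88035961, 265.45401107]), (520.3507080078125, -180.7468719482422), 20.834932327270508, array([ 0.52046941, -0.18098778]))
[0.217371   0.21878102 0.21943661]
yel 1345 [0.18677618 0.18791228 0.18903318]
222 [0.20442013 0.21516432 0.21869932]
```

Call:
apply_moves(series=[[[0, 0, 5], [0, 0, 0]], [[0, 0, 5], [0, 0, 0]], [[0, 0, 5], [0, 0, 0]], [[0, 0, 5], [0, 0, 0]], [[0, 0, 5], [0, 0, 0]], [[0, 0, 0], [0, 0, 0]], [[0, 0, 0], [0, 0, 0]]], claw=0.72)

```text
t: 6.83
tool_pos: [0.52, -0.1802, 0.4241]
orientation: [-2.121, -2.316, 0.001]
force: [-0.7, 0.3, 0.0]
opening: 0.0665
gripper_force: 0.0
```

Call:
apply_moves(series=[[[0, 0, 10], [0, 0, 0]], [[0, 0, 10], [0, 0, 0]], [[0, 0, 10], [0, 0, 0]], [[0, 0, 10], [0, 0, 0]], [[0, 0, 5], [0, 0, 0]], [[0, 0, 0], [0, 0, 0]], [[0, 0, 0], [0, 0, 0]]])

```text
t: 7.42
tool_pos: [0.52, -0.1802, 0.3792]
orientation: [-2.121, -2.316, 0.001]
force: [-0.4, 0.7, 1.0]
opening: 0.067
gripper_force: 0.0
```

Call:
apply_moves(series=[[[0, 0, 0], [0, 0, 0]], [[0, 0, 0], [0, 0, 0]], [[0, 0, 0], [0, 0, 0]], [[0, 0, 0], [0, 0, 0]], [[0, 0, 0], [0, 0, 0]], [[0, 0, 0], [0, 0, 0]]], claw=0, newtons=12)

```text
t: 7.92
tool_pos: [0.5198, -0.1803, 0.38]
orientation: [-2.121, -2.316, 0.001]
force: [-5.0, -0.7, 2.3]
opening: 0.0386
gripper_force: 12.0
```

Call:
apply_moves(series=[[[0, 0, 0], [0, 0, 0.08]], [[0, 0, 0], [0, 0, 0.08]], [[0, 0, 0], [0, 0, 0.08]], [[0, 0, 0], [0, 0, 0.08]], [[0, 0, 0], [0, 0, 0.08]], [[0, 0, 0], [0, 0, 0.08]], [[0, 0, 0], [0, 0, 0.08]], [[0, 0, 0], [0, 0, 0.08]], [[0, 0, 0], [0, 0, 0.08]], [[0, 0, 0], [0, 0, 0.08]], [[0, 0, 0], [0, 0, 0]]])

```text
t: 8.83
tool_pos: [0.5196, -0.1803, 0.3801]
orientation: [-2.859, -1.3, 0.002]
force: [-6.5, 0.2, 5.5]
opening: 0.0387
gripper_force: 12.0
```

Run:
```python
from h import *
s=robot.read_state();print(s["t"],s["wrist_torque"],s["force"],s["tool_pos"],R.from_rotvec(s["orientation"]).as_matrix()[:,1])
im,d,W=cloud("side");i=im.astype(int);m=((i[...,2]>120)&(i[...,1]<70)&(i[...,0]<70))&(W[...,0]<.9)&(abs(W[...,1])<.35)
print(m.sum(),np.percentile(W[m][:,2],[5,50,95]))
cv2.imwrite("pics/s3.png",cv2.resize(im[150:350,150:400],None,fx=3,fy=3))
```

```text
8.8333 [-0.02768719  1.19619045  0.0358352 ] [-6.4880687   0.16949135  5.4540079 ] [ 0.51963993 -0.18029798  0.38005254] [ 0.75354922 -0.65739068 -0.00103471]Traceback (most recent call last):
  File "<stdin>", line 4, in <module>
    return _quantile_unchecked(
        a, q, axis, out, overwrite_input, method, keepdims, weights)
    return _ureduce(a,
                    func=_quantile_ureduce_func,
    ...<5 lines>...
                    overwrite_input=overwrite_input,
                    method=method)
    r = func(a, **kwargs)
    result = _quantile(arr,
                       quantiles=q,
    ...<2 lines>...
                       out=out,
                       weights=wgt)
    slices_having_nans = np.isnan(arr[-1, ...])
                                  ~~~^^^^^^^^^
IndexError: index -1 is out of bounds for axis 0 with size 0
```

Call:
apply_moves(series=[[[0, 0, 0], [0, 0, 0]], [[0, 0, 0], [0, 0, 0]], [[0, 0, 0], [0, 0, 0]], [[0, 0, 0], [0, 0, 0]], [[0, 0, 0], [0, 0, 0]]], claw=0.72)

```text
t: 9.3
tool_pos: [0.5202, -0.1802, 0.3797]
orientation: [2.856, 1.308, 0.0]
force: [1.6, 0.0, -1.1]
opening: 0.0652
gripper_force: 0.0
```

Call:
apply_moves(series=[[[0, 0, -10], [0, 0, 0]], [[0, 0, -20], [0, 0, 0]], [[0, 0, -30], [0, 0, 0]], [[0, 0, -30], [0, 0, 0]], [[0, 0, -10], [0, 0, 0]], [[0, 0, 0], [0, 0, 0]]])

```text
t: 9.8
tool_pos: [0.5206, -0.1804, 0.4845]
orientation: [2.851, 1.306, 0.008]
force: [0.2, 0.6, 0.7]
opening: 0.0672
gripper_force: 0.0
```

Run:
```python
from h import *
im,d,c,s=wrist();cv2.imwrite("pics/w3.png",im);print(s["t"],np.round(s["tool_pos"],4),s["opening"],s["force"])
E=np.array(c["extrinsics"])
i=im.astype(int);m=((i[...,2]>100)&(i[...,1]<70)&(i[...,0]<70))
v,u=np.nonzero(m);o,D=ray(c,u,v);P=(o+D*(d[v,u]/(D@E[2,:3]))[:,None]);print(np.percentile(P[:,2],[50,90,98]))
im,d,W=cloud("side");i=im.astype(int);m=((i[...,2]>120)&(i[...,1]<70)&(i[...,0]<70))&(W[...,0]<.9)&(abs(W[...,1])<.35)
print(m.sum(),np.percentile(W[m][:,2],[5,50,95]) if m.any() else 0)
# handle fresh from side
h=(W[...,2]>.240)&(W[...,2]<.262)&(W[...,1]>-.02)&(W[...,1]<.2)&(W[...,0]>.3)&(W[...,0]<.6);print(W[h].mean(0))
```

```text
9.8 [ 0.5206 -0.1804  0.4845] 0.06723842641690779 [0.19075857 0.55377721 0.68825931]
[0.22118791 0.22272721 0.22345254]
224 [0.20912954 0.2193848  0.22348141]
[0.45479371 0.0645169  0.25339254]
```

View pics/w3.png

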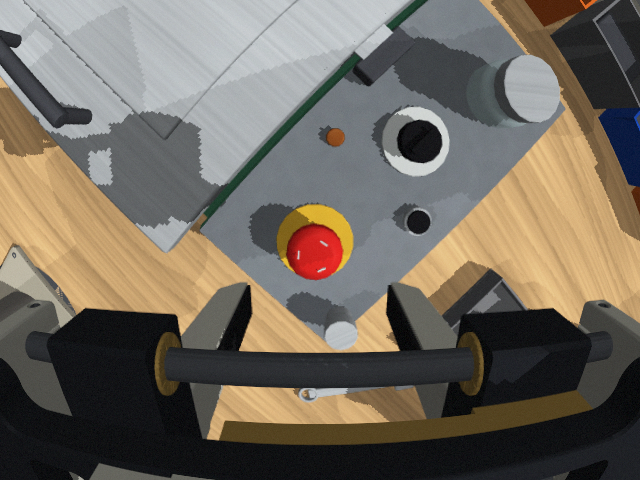

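Both cameras confirm the button sprang back out (top at 0.223 m); in the wrist view the head is at (315,251) and the socket is untouched at (341,335). On to the handle.

Call:
apply_moves(series=[[[0, 0, -5], [0, 0, -0.1]], [[0, 0, -5], [0, 0, -0.1]], [[0, 0, -5], [0, 0, -0.1]], [[0, 0, -5], [0, 0, -0.1]], [[0, 0, -5], [0, 0, -0.1]], [[0, 0, -5], [0, 0, -0.1]], [[0, 0, -5], [0, 0, -0.1]], [[0, 0, -5], [0, 0, -0.1]]])

```text
t: 10.57
tool_pos: [0.52, -0.1802, 0.5171]
orientation: [-2.113, -2.319, 0.002]
force: [0.3, -0.2, 0.2]
opening: 0.0667
gripper_force: 0.0
```

Call:
apply_moves(series=[[[31.7, -5.7, 0], [0, 0, 0]], [[31.7, -5.7, 0], [0, 0, 0]], [[31.7, -5.7, 0], [0, 0, 0]], [[31.7, -5.7, 0], [0, 0, 0]], [[31.7, -5.7, 0], [0, 0, 0]], [[31.7, -5.7, 0], [0, 0, 0]], [[31.7, -5.7, 0], [0, 0, 0]], [[31.7, -5.7, 0], [0, 0, 0]], [[0, 0, 0], [0, 0, 0]]])

```text
t: 11.32
tool_pos: [0.451, 0.0724, 0.5176]
orientation: [-2.114, -2.319, 0.002]
force: [0.2, 0.2, -0.7]
opening: 0.067
gripper_force: 0.0
```

Run:
```python
from h import *
im,d,c,s=wrist();cv2.imwrite("pics/w4.png",im);T=R.from_rotvec(s["orientation"]).as_matrix();print(s["t"],np.round(s["tool_pos"],4),s["opening"],np.round(T,3))
E=np.array(c["extrinsics"]);v,u=np.mgrid[0:480,0:640];o,D=ray(c,u,v);P=o+D*(d/(D@E[2,:3]))[...,None]
h=(P[...,2]>.242)&(P[...,2]<.264)&(P[...,1]>-.03)&(P[...,1]<.17)&(P[...,0]>.4)&(P[...,0]<.51)&(im.max(-1)<110)
n,l,st,ce=cv2.connectedComponentsWithStats(h.astype(np.uint8));k=1+st[1:,4].argmax();Q=P[l==k]
print(st[k],ce[k],Q.mean(0),np.percentile(Q[:,2],95),cv2.minAreaRect((Q[:,:2]*1000).astype(np.float32)))
```

```text
11.3167 [0.451  0.0724 0.5176] 0.06696371945773574 [[-0.092  0.996 -0.004]
 [ 0.996  0.092  0.002]
 [ 0.002 -0.003 -1.   ]]
[ 313  159   20  180 3375] [321.96592593 245.944     ] [0.45273495 0.07691687 0.25639727] 0.25839663146136965 ((453.4718322753906, 71.98773193359375), (12.997806549072266, 129.24713134765625), 5.077210903167725)
```

View pics/w4.png

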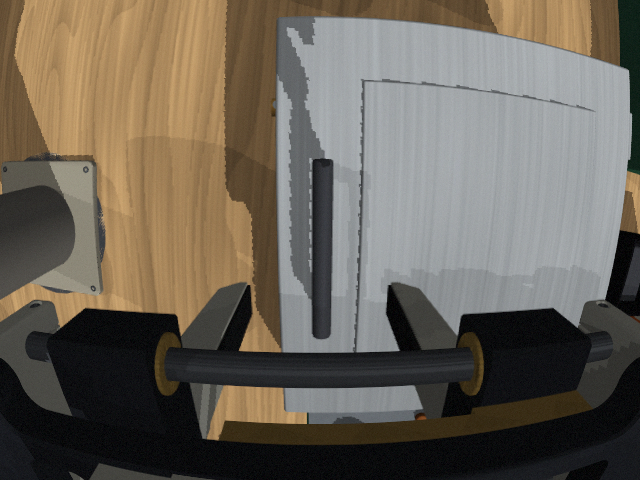

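Bar handle visible at (323,160)–(323,337), centred near (0.453, 0.070); fingers straddle it. Descend and grip.

Call:
apply_moves(series=[[[-2.2, 2.8, 10], [0, 0, 0]], [[0, 0, 20], [0, 0, 0]], [[0, 0, 20], [0, 0, 0]], [[0, 0, 20], [0, 0, 0]], [[0, 0, 15], [0, 0, 0]], [[0, 0, 10], [0, 0, 0]], [[0, 0, 4.5], [0, 0, 0]], [[0, 0, 0], [0, 0, 0]], [[0, 0, 0], [0, 0, 0]]])

```text
t: 12.12
tool_pos: [0.4556, 0.0659, 0.4204]
orientation: [2.122, 2.316, -0.0]
force: [0.4, -0.6, 1.0]
opening: 0.0672
gripper_force: 0.0
```

Call:
apply_moves(series=[[[0, 0, 0], [0, 0, 0]], [[0, 0, 0], [0, 0, 0]], [[0, 0, 0], [0, 0, 0]], [[0, 0, 0], [0, 0, 0]], [[0, 0, 0], [0, 0, 0]], [[0, 0, 0], [0, 0, 0]], [[0, 0, 0], [0, 0, 0]], [[0, 0, 0], [0, 0, 0]], [[0, 0, 0], [0, 0, 0]]], claw=0, newtons=50)

```text
t: 12.87
tool_pos: [0.4539, 0.0664, 0.42]
orientation: [-2.118, -2.314, 0.008]
force: [-9.7, -0.9, 7.2]
opening: 0.0131
gripper_force: 50.0
```

Call:
apply_moves(series=[[[0, 0.8, -1.2], [0.004, 0, 0]], [[0, 0.8, -1.2], [0.004, 0, 0]], [[0, 0.8, -1.2], [0.004, 0, 0]], [[0, 0.8, -1.2], [0.004, 0, 0]], [[0, 0.8, -1.2], [0.004, 0, 0]], [[0, 0, 0], [0, 0, 0]]])

```text
t: 13.37
tool_pos: [0.4581, 0.0667, 0.4229]
orientation: [-2.108, -2.302, 0.033]
force: [-8.7, -1.2, -9.6]
opening: 0.0128
gripper_force: 50.0
```

Call:
apply_moves(series=[[[0, 0.8, -1.2], [0.004, 0, 0]], [[0, 0.8, -1.2], [0.004, 0, 0]], [[0, 0.8, -1.2], [0.004, 0, 0]], [[0, 0.8, -1.2], [0.004, 0, 0]], [[0, 0.8, -1.2], [0.004, 0, 0]], [[0, 0, 0], [0, 0, 0]]])

```text
t: 13.87
tool_pos: [0.4625, 0.0671, 0.431]
orientation: [-2.1, -2.294, 0.053]
force: [-11.1, 0.2, -1.9]
opening: 0.0128
gripper_force: 50.0
```

Call:
apply_moves(series=[[[0, 2.2, -3.6], [0.012, 0, 0]], [[0, 2.2, -3.6], [0.012, 0, 0]], [[0, 2.2, -3.6], [0.012, 0, 0]], [[0, 2.2, -3.6], [0.012, 0, 0]], [[0, 2.2, -3.6], [0.012, 0, 0]], [[0, 2.2, -3.6], [0.012, 0, 0]], [[0, 2.2, -3.6], [0.012, 0, 0]], [[0, 2.2, -3.6], [0.012, 0, 0]], [[0, 2.2, -3.6], [0.012, 0, 0]], [[0, 0, 0], [0, 0, 0]], [[0, 0, 0], [0, 0, 0]]])

```text
t: 14.78
tool_pos: [0.4873, 0.0693, 0.4632]
orientation: [-2.053, -2.242, 0.162]
force: [7.4, 0.8, -7.0]
opening: 0.0127
gripper_force: 50.0
```

Run:
```python
from h import *
s=robot.read_state();T=R.from_rotvec(s["orientation"]).as_matrix();g=s["tool_pos"]+T[:,2]*.165
print(s["t"],np.round(s["tool_pos"],4),"grasp",np.round(g,4),np.round(T[:,2],3),s["force"],s["wrist_torque"],s["gripper_force"])
im,d,W=cloud("side");cv2.imwrite("pics/s5.png",im);W0=np.load("side.npy")
m=(im.min(-1)>110)&(W[...,2]>.205)&(W[...,2]<.29)&(W[...,0]>.42)&(W[...,0]<.8)&(W[...,1]>-.1)&(W[...,1]<.2)
P=W[m];w=np.array([np.cos(.087),np.sin(.087)]);t=P[:,:2]@w
A=np.c_[P[:,:2],np.ones(len(P))];
for _ in range(5):
    x=np.linalg.lstsq(A,P[:,2],rcond=None)[0];e=abs(P[:,2]-A@x);k=e<.004;A,P=A[k],P[k]
print(len(P),x,"angle",np.arctan(-(x[:2]@w)))
for n,box in(("jar",(404,175)),):pass
ti,td,TW=cloud("top");t0=cv2.imread("pics/top0.png");D=np.abs(TW[...,2]-np.load("top.npy")[...,2])
for n,(u,v) in dict(jar=(404,175),socket=(433,270),can=(140,270),mug=(168,321),drum=(137,235),tray=(505,245),wrench=(490,318)).items():
    print(n,cv2.absdiff(ti,t0)[v-12:v+12,u-12:u+12].mean().round(1),np.nanmedian(D[v-12:v+12,u-12:u+12]).round(4))
```

```text
14.7833 [0.4873 0.0693 0.4632] grasp [0.4636 0.0672 0.3   ] [-0.144 -0.013 -0.99 ] [ 7.41424592  0.7686425  -7.01400518] [ 0.10835852 -1.19694936 -0.00346415] 49.99693751335144
13683 [-0.15688398 -0.0020387   0.33143986] angle 0.1552093107666373
jar 4.1 0.0023
socket 4.4 0.0026
can 14.5 0.0023
mug 8.2 0.003
drum 6.1 0.0029
tray 2.9 0.0029
wrench 3.9 0.0028
```

View pics/s5.png

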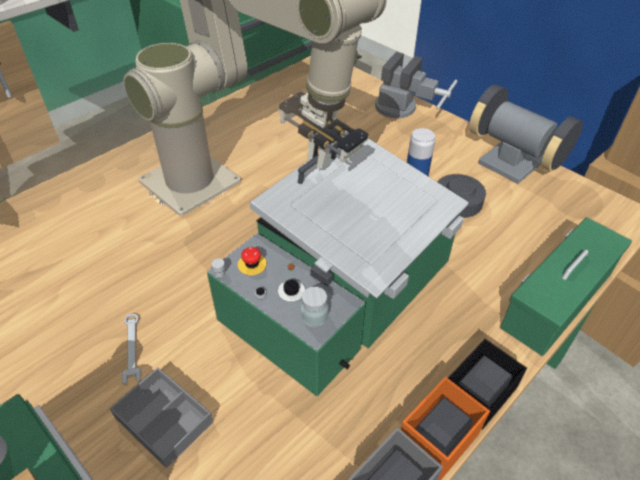

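The side view shows the lid ajar in the grip (handle at about (305,172)), button out at (251,256), jar and socket unmoved. The lid angle measures about 0.15 rad, so I let it settle and hand in.

Call:
apply_moves(series=[[[0, 0, 0], [0, 0, 0]], [[0, 0, 0], [0, 0, 0]], [[0, 0, 0], [0, 0, 0]], [[0, 0, 0], [0, 0, 0]], [[0, 0, 0], [0, 0, 0]], [[0, 0, 0], [0, 0, 0]]])

```text
t: 15.38
tool_pos: [0.4872, 0.0693, 0.4631]
orientation: [-2.053, -2.242, 0.162]
force: [8.5, 0.6, -7.4]
opening: 0.0132
gripper_force: 50.0
```

```bash
python3 -c "
from plant import robot
print(robot.read_state()['tool_pos'],robot.close_job())"
```

```text
the job is handed in; nothing more can be done
[0.48718194 0.06925916 0.4630671 ] None
```

I pushed the stop button in until it latched and twisted it clockwise until it sprang back out; the lid is now held ajar at about 0.15 rad (about 5 cm at the front edge), nothing else on the bench appears to have moved, and the job was handed in at about 15 s.

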